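# Refit the edge strip of the take-off shelf under its apron

## Robot

A 6-joint arm with a two-finger parallel gripper is mounted at the origin on a cart in front of the work surface, level with it; the furniture and walls round the work are solid. World frame = base frame: x ahead of the robot, y to its left, z up, the work surface at z = 0. Lengths are in m, angles in rad, forces in N, time in s.
With the tool pointing down it reaches from about 0.35 to 0.85 m from the base axis. Payload 8.1 kg.
Tool frame: the origin (TCP) lies between the finger pads; the fingertips stand 11 mm ahead of it and the grasp point (between the pads) lies 8 mm behind it (tips_ahead is the z of the fingertips in the tool frame, in m); z points along the fingers, y is the line along which they close (so a half turn about z gives the same grasp; the last joint's range is limited). The gripper opens to 93 mm and grips with 3 to 60 N. Pads are 15 mm wide; open, the fingers measure 128 mm over their backs; the gripper's body (75 mm by 188 mm) begins 65 mm behind the grasp point.
Start: joints at [-1.206, 0.13, 1.488, -0, 1.523, -0.085], TCP at [0.261, -0.54, 0.23] pointing down, gripper open.
Joint ranges: [-2.96, 2.96], [-0.89, 2.26], [0.02, 2.5], [-1.34, 4.48], [0, 2.73], [-2.66, 2.66]. Speed limits (rad/s): [2.39, 2.39, 2.79, 3.14, 3.14, 3.14].

## Interface

Orientations are given as a rotation vector (axis times angle).
In Python, from plant import read_state, read_camera, close_job, tips_ahead gives the robot as it stands. The module is installed in compiled form; this text tells all that it offers.
- The arm moves only by the tool move_arm, never from a script. Its argument "plan" is a list of rows, each a list of 7 numbers: the turn, a rotation vector about the tool's x, y, z in units of 6 degrees (1.0 is 6 degrees), then the shift along the tool's x, y, z in units of 25 mm (1.0 is 25 mm), then the finger opening in mm, from 0 to 93. A call has exactly 10 rows; each row shifts and turns the commanded pose from where the row before left it, along the tool's axes as they then stand; what a row does not reach is not made up. A row lasts 1/10 s, in which the tool goes at most 50 mm and 8.59 degrees, less where a joint would pass 70% of its speed; a pose out of reach is approached as far as the arm can. A call is refused whole if a number of a shift passes 1 or a number of a turn 1, either way. A call with a gripper value outside its range is refused whole. The fingers move at their own pace and stop on an object; "force" is the grip in N (left out, the last holds). Time passes only in rows, so rows that do not move let the fingers close, or fill a call up. It gives the time, the measured TCP pose, the force, the opening and the grip force at its end, in the units of the state.
- read_state(): the state, without advancing time (a new reading comes with each control period).
- read_camera(name): name is "side" or "top"; returns a dict with "frame" (384x512x3 uint8, red, green, blue), "z_map" (384x512 float32, m along the optical axis (not along the pixel's ray), 0 where there is no reading), "fx", "fy", "cx", "cy" (pixels), "rvec" (rotation vector, rad) and "tvec" (3), from world to camera coordinates, as OpenCV has them. Camera axes: x right, y down, z forward; pixel columns grow to the right and rows downward; lengths in m; the calibration is good to about 2 mm. A picture is of the moment at which its call begins.
- close_job(): hands the job in; it is judged then, once.
The state is a dict: "t": time; "q": joint angles; "dq": joint speeds; "joint_torque": joint torques, N m; "tool_pos": TCP position; "orientation": TCP orientation; "force": force on the tool from outside, world axes, zero at the start; "wrist_torque": the same for the moment, N m; "opening": finger opening in m; "gripper_force": force on a finger pad.
Only numpy, scipy, OpenCV 4.12 (cv2) and the standard library are available. Lean on these libraries where they do the work, as an engineer would, in place of code of your own. Each camera call takes 0.05 s, during which the arm holds its last target. There are 200 camera calls.

## Task

The take-off shelf of the sealer is on the bench, and its loose edge strip (the angle against which pouches stop) has to go back in: wind the handwheel with the spinner handle anticlockwise, seen from above, a full turn and a bit, until the bed reaches its lower stop and the slit under the hinged apron plate is open. Then take the strip by its upright flange and slide its plain edge under the apron, in the middle of the bed and all the way to the back stop, without lifting the apron. Do not let go: finish still holding the strip, pressing it down flat on the bed with a firm push of about 10 N or more, and leave the tools lying around where they are.

Things in the scene. Friction and masses are not known exactly. Their poses are not given: they have to be found in the camera images.
- back_stop (a point): On the take-off shelf, a low fixed steel fixture (frame 140 mm from front to back, 280 mm wide, painted grey). The point lies on the front face of the upright wall that is the back stop for the strip, midway along it, at the height of the apron plate's underside (50 mm above the bench). Its axes are those of the shelf: x points into the slit (away from the robot, level), y to the shelf's left along the stop, z up. The shelf is turned by up to about 0.1 rad.
- bed_top (a point): Middle of the top face of the steel bed, 92 mm from front to back (along the shelf's x, from 93 mm to 1 mm in front of the back stop) by 150 mm wide. Its axes are the shelf's. The bed sinks 0.9 mm per radian of the handwheel: its top stands 48.8 mm over the bench with the handwheel at 0 and 42.05 mm at its lower stop. The slit under the apron then measures about 8 mm.
- bed: The same bed as a body; its origin lies on its top face, 25 mm in front of the back stop, midway in width.
- lap (a joint): Hinge of the apron plate, a 3 mm steel plate 144 mm wide that lies level over the rear of the bed and overlaps it by 25 mm in front of the back stop; light and free to lift. 0 = lying down on the back stop, grows as its front edge lifts (hinge 35 mm behind the stop's front face, so 0.1 rad lifts the edge by 6 mm).
- lap_edge (a point): Middle of the apron plate's turned-up front lip, at the level of the plate's underside; 31.5 mm in front of the back stop. The lip rises about 4 mm toward the front.
- handwheel (a joint): Angle of the handwheel about its vertical axis, rad, growing anticlockwise seen from above; it starts between 0 and 1.2 and stops dead at 7.5 (the bed's lower stop). Stiff: about 1.5 N at the spinner. It stays where it is left.
- wheel_axis (a point): Centre of the handwheel (dark iron, 107 mm over its rim, level, rim top 102 mm above the bench), on its axis, at the left end of the shelf. The wheel's axis lies 47 mm in front of the back stop and 150 mm to the left of its middle.
- spinner_grip (a point): Middle of the black spinner handle, 44 mm high and 19 mm thick, standing upright on the handwheel's rim 48 mm from the axis; it turns freely on its own pin, so that it can be pinched from above and led round without turning the hand. Its top is 22 mm above this point, its foot 22 mm below.
- strip_grip (a point): Loose edge strip of bare aluminium, 130 mm long (its y), 75 mm from front to back (its x), 130 to 250 g: a flat 4 mm leg with an upright flange 40 mm high and 8 mm thick along its front (-x) edge. The point lies in the middle of the flange's thickness and length, 26 mm above the underside (22 mm above the leg's top face, 14 mm below the flange's top) and 71 mm from the plain edge. Its x points from the flange to the plain edge, z up.
- edge_strip: The same strip as a body; its origin is the middle of its underside.
- strip_edge (a point): Middle of the strip's plain edge, at its underside.
- strip_edge_left (a point): The same edge, 63 mm toward the strip's +y.
- strip_edge_right (a point): The same edge, 63 mm toward the strip's -y.
- screwdriver_1: Red-handled screwdriver, 200 mm, lying behind the shelf; not to be moved.
- wrench_13: Open-ended wrench, 191 mm, lying left of the shelf; not to be moved.
- tally_counter: Tally counter, 53 mm high, standing behind the strip; not to be moved.
- bench_brush: Wooden bench brush, 205 mm, lying at the left; not to be moved.

How it is judged:
By the outcome, as a careful person would: the job done as asked, in the order asked, and still so for the second after the job is handed in, while the arm keeps its last pose, push and grip.
It also fails if it takes over 67 s, if anything falls off the work surface, if the arm or the gripper's body presses on something with over 40 N, if the wrist force passes 120 N, or if a joint passes its speed limit or range.

## Working session

There is one attempt and no reset: what is moved stays moved. The work goes in short steps, Python scripts to look and compute and a tool call to move; the robot and the scene stay as the last step left them, time stands still between calls to the robot, and variables do not carry over. Pictures are saved under pics/ and viewed, at most 10 in all, crops included, and the job is handed in when it is done.

Besides the shell and the picture viewer there is one more tool, called as name(argument=value, ...), one argument or row to a line, values as JSON. move_arm: Moves the arm, as the interface text tells. Its arguments: {"type":"object","properties":{"plan":{"type":"array","items":{"type":"array","items":{"type":"number"}}},"force":{"type":"number"}},"required":["plan"]}

```bash
mkdir -p pics; cat > h.py <<'E'
import numpy as np, cv2
from scipy.spatial.transform import Rotation as R
from plant import read_state, read_camera
def cam(n):
    c=read_camera(n); np.savez(f'{n}.npz',**c); return c
def load(n): return np.load(f'{n}.npz')
def pt(c,u,v,z=None):
    M=cv2.Rodrigues(np.array(c['rvec']))[0]; t=np.array(c['tvec']).ravel()
    r=M.T@np.array([(u-c['cx'])/c['fx'],(v-c['cy'])/c['fy'],1]); o=-M.T@t
    if z is None: return o+r*float(c['z_map'][int(round(v)),int(round(u))])
    return o+r*(z-o[2])/r[2]
def cloud(c):
    M=cv2.Rodrigues(np.array(c['rvec']))[0]; t=np.array(c['tvec']).ravel()
    v,u=np.mgrid[:384,:512]; d=c['z_map']
    P=np.stack([(u-c['cx'])/c['fx']*d,(v-c['cy'])/c['fy']*d,d],-1)
    return (P-t)@M
E
python3 - <<'E'
from h import *
for n in('top','side'):
    c=cam(n); cv2.imwrite(f'pics/{n}0.png',cv2.resize(c['frame'][:,:,::-1],(800,600),interpolation=cv2.INTER_CUBIC))
    print(n,c['fx'],c['cx'],c['cy'],c['rvec'],c['tvec'])
s=read_state(); print(s)
from plant import tips_ahead; print(tips_ahead)
E
```

```text
top 361.1406195079394 253.22505240296692 192.2829666258409 [ 2.12380453 -2.12917243  0.18651603] [0.11022043 0.55526533 1.08599947]
side 445.8820020760574 248.75622629748963 190.1586460471632 [ 0.11471566  2.72116656 -1.49299322] [0.53335973 0.01526892 1.25658586]
{'t': 0.1, 'q': array([-1.20639571e+00,  1.31089907e-01,  1.48915266e+00, -2.16258390e-05,
        1.52297997e+00, -8.53918557e-02]), 'dq': array([ 0.0004505 , -0.00264839, -0.00227086,  0.00094375,  0.00087926,
        0.00065299]), 'joint_torque': array([ 6.43790190e-04, -5.61343002e+01, -4.93097341e+01,  7.71280308e-02,
        2.91579642e-02, -4.45497437e-05]), 'tool_pos': array([ 0.2607122 , -0.53986215,  0.2286995 ]), 'orientation': array([-3.06090785e+00, -7.00233863e-01,  3.89405028e-04]), 'force': array([0.42139604, 0.06947827, 0.64583307]), 'wrist_torque': array([-0.03737626,  0.02473104,  0.02146767]), 'gripper_force': 0.0, 'opening': 0.09312754935162444}
0.011
```

View pics/top0.png

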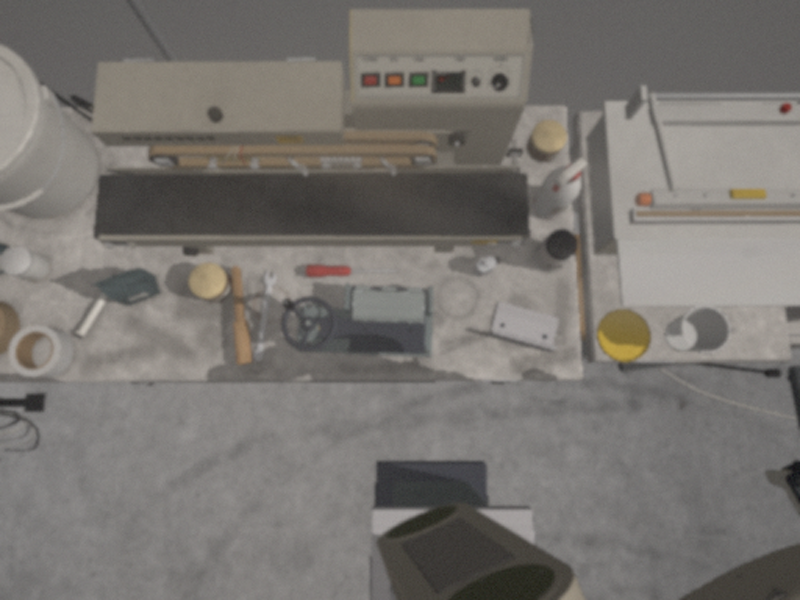

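View pics/side0.png

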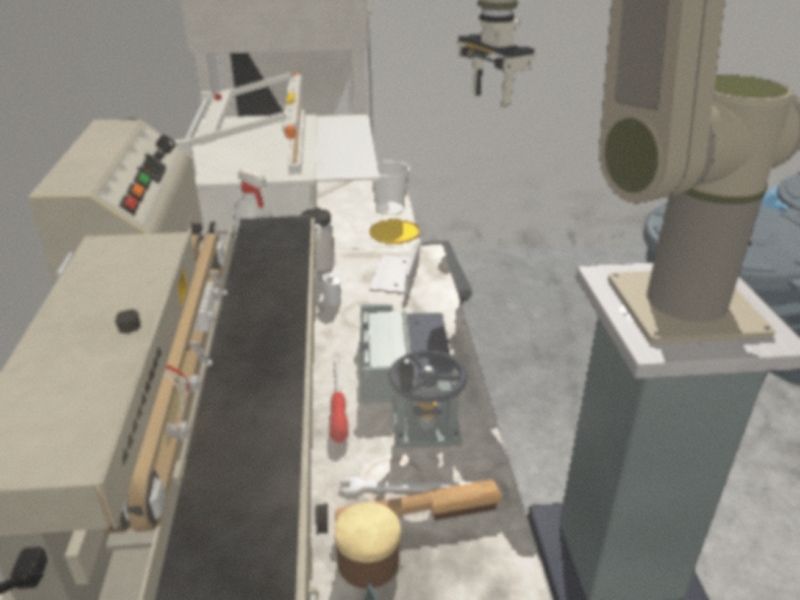

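The top view shows the wheel at (308,322), the shelf at (370,320) and the strip at (525,326), all in 800x600 display pixels. The side view shows the wheel at (428,375) and the strip at (395,270). I'll enlarge both.

```bash
python3 - <<'E'
from h import *
c=load('top'); f=c['frame'][165:240,165:375,::-1]; cv2.imwrite('pics/top_c.png',cv2.resize(f,None,fx=3.8,fy=3.8,interpolation=cv2.INTER_CUBIC))
s=load('side'); f=s['frame'][145:295,200:310,::-1]; cv2.imwrite('pics/side_c.png',cv2.resize(f,None,fx=4,fy=4,interpolation=cv2.INTER_CUBIC))
for n,c in(('top',c),('side',s)):
    P=cloud(c).reshape(-1,3)
    for a,b,nm in((.100,.108,'rim'),(.048,.058,'apron')):
        m=(abs(P[:,0]-.5)<.25)&(P[:,1]>-.12)&(P[:,1]<.35)&(P[:,2]>a)&(P[:,2]<b); Q=P[m]
        print(n,nm,m.sum(),Q.min(0),Q.max(0),Q.mean(0)) if m.any() else 0
    # spinner
    m=(abs(P[:,0]-.5)<.2)&(P[:,1]>-.1)&(P[:,1]<.3)&(P[:,2]>.115)&(P[:,2]<.18); print(n,'spin',m.sum(),P[m].mean(0) if m.any() else 0, P[m].max(0) if m.any() else 0)
c=load('top')
for u,v in((197,206),(336,208),(235,206)): print(pt(c,u,v))
E
```

```text
top rim 428 [ 0.45130245 -0.07064189  0.1000159 ] [0.65937296 0.34994279 0.10798793] [0.54603368 0.23614557 0.10277232]
top apron 1642 [ 0.44949869 -0.09451266  0.04800743] [0.66167615 0.26252846 0.05798632] [0.52608483 0.12728342 0.05203592]
top spin 2205 [0.67563971 0.09820596 0.13911424] [0.6999903  0.29900263 0.14676751]
side rim 438 [0.45350567 0.07750429 0.10000214] [0.66064432 0.33604113 0.10793871] [0.51737565 0.27386001 0.10192319]
side apron 1511 [ 0.45331918 -0.0797402   0.04800193] [0.64060108 0.29195828 0.05797578] [0.53543727 0.13353766 0.05210119]
side spin 1669 [0.67879006 0.12772304 0.13986583] [0.69989691 0.29995954 0.14385724]
[0.50402501 0.27508074 0.10947825]
[ 0.51117541 -0.15955989  0.00421299]
[0.5122895  0.16590781 0.04891964]
```

View pics/top_c.png

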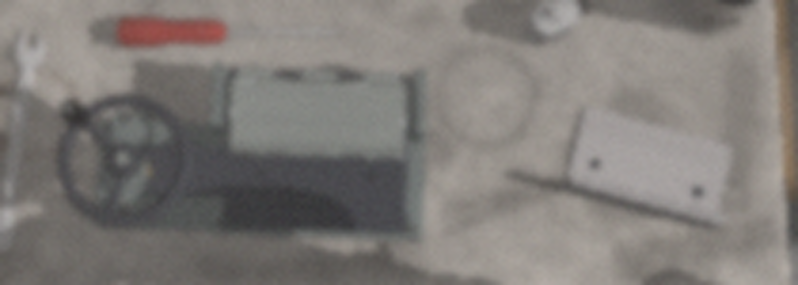

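View pics/side_c.png

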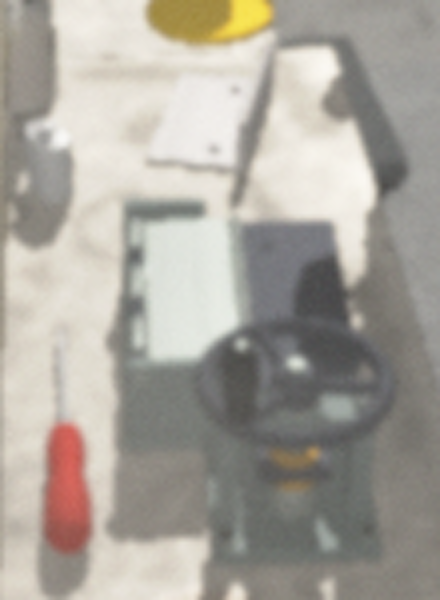

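```bash
python3 - <<'E'
from h import *
np.set_printoptions(precision=4,suppress=True)
for n in('top','side'):
    c=load(n); P=cloud(c).reshape(-1,3)
    M=cv2.Rodrigues(c['rvec'])[0]; print(n,'cam',-M.T@c['tvec'])
    b=lambda x0,x1,y0,y1,z0,z1:P[(P[:,0]>x0)&(P[:,0]<x1)&(P[:,1]>y0)&(P[:,1]<y1)&(P[:,2]>z0)&(P[:,2]<z1)]
    Q=b(.42,.60,.2,.36,.112,.17); print('spin',len(Q),Q.mean(0) if len(Q) else 0); print(Q[np.argsort(-Q[:,2])][:25])
    Q=b(.42,.60,.2,.36,.097,.108)
    A=np.c_[2*Q[:,:2],np.ones(len(Q))]; 
    s=np.linalg.lstsq(A,(Q[:,:2]**2).sum(1),rcond=None)[0]; print('rim',len(Q),s[:2],np.sqrt(s[2]+s[0]**2+s[1]**2))
    Q=b(.4,.62,-.02,.2,.049,.0555).astype(np.float32); print('apron',len(Q),cv2.minAreaRect(Q[:,:2]),Q.mean(0))
    Q=b(.4,.62,-.35,-.07,.025,.06).astype(np.float32); print('flange',len(Q),Q.mean(0),cv2.minAreaRect(Q[:,:2]) if len(Q)>3 else 0)
    h=np.histogram(Q[:,2],bins=np.arange(.025,.06,.003)); print(h[0])
    Q=b(.4,.62,-.3,-.07,.002,.02).astype(np.float32); print('leg',len(Q),Q.mean(0))
c=load('top')
for u,v in((570,188),(715,222),(730,150),(585,108)):print(pt(c,165+u/3.8,165+v/3.8,.004),pt(c,165+u/3.8,165+v/3.8))
E
```

```text
top cam [0.354  0.1052 1.1677]
spin 42 [0.534  0.3083 0.1405]
[[0.5383 0.3091 0.1533]
 [0.5356 0.3121 0.152 ]
 [0.5357 0.3094 0.1514]
 [0.5331 0.3095 0.1501]
 [0.5392 0.313  0.1483]
 [0.5335 0.3158 0.1474]
 [0.5335 0.3072 0.1474]
 [0.5395 0.3161 0.1469]
 [0.5395 0.3047 0.1463]
 [0.5338 0.3132 0.1461]
 [0.5308 0.3131 0.1461]
 [0.5368 0.3077 0.1456]
 [0.531  0.3104 0.1454]
 [0.5426 0.3108 0.1454]
 [0.5368 0.3164 0.1453]
 [0.5339 0.3019 0.1451]
 [0.5398 0.3079 0.145 ]
 [0.5311 0.3077 0.1445]
 [0.5342 0.3051 0.1436]
 [0.543  0.314  0.1435]
 [0.5371 0.3023 0.1435]
 [0.5371 0.3052 0.1434]
 [0.5285 0.3108 0.143 ]
 [0.5314 0.3052 0.1427]
 [0.5285 0.3138 0.1425]]
rim 459 [0.5021 0.2747] 0.0423473647747475Traceback (most recent call last):
  File "<stdin>", line 11, in <module>
cv2.error: OpenCV(4.12.0) /io/opencv/modules/imgproc/src/convhull.cpp:143: error: (-215:Assertion failed) total >= 0 && (depth == CV_32F || depth == CV_32S) in function 'convexHull'
```

```bash
python3 - <<'E'
from h import *
np.set_printoptions(precision=4,suppress=True)
for n in('top','side'):
    c=load(n); P=cloud(c).reshape(-1,3)
    b=lambda x0,x1,y0,y1,z0,z1:P[(P[:,0]>x0)&(P[:,0]<x1)&(P[:,1]>y0)&(P[:,1]<y1)&(P[:,2]>z0)&(P[:,2]<z1)].astype(np.float32)
    Q=b(.42,.60,.2,.36,.112,.17); print(n,'spin',len(Q),Q.mean(0) if len(Q) else 0,Q[:,2].max())
    Q=b(.42,.60,.2,.36,.095,.108); q=Q[:,:2]; o=q.mean(0)
    for i in range(20):
        d=q-o; r=np.linalg.norm(d,axis=1); k=(r>.038)&(r<.06)
        s=np.linalg.lstsq(np.c_[2*q[k],np.ones(k.sum())],(q[k]**2).sum(1),rcond=None)[0]; o=s[:2]
    print('rim',k.sum(),o,np.sqrt(s[2]+o@o))
    Q=b(.4,.62,-.02,.2,.049,.0565); print('apron',len(Q),cv2.minAreaRect(np.ascontiguousarray(Q[:,:2])),Q.mean(0))
    Q=b(.4,.62,-.02,.22,.043,.0495); print('bed',len(Q),Q.mean(0))
    Q=b(.4,.62,-.35,-.07,.015,.06); print('flange',len(Q),Q.mean(0) if len(Q) else 0); 
    if len(Q)>3: print(cv2.minAreaRect(np.ascontiguousarray(Q[:,:2])),np.percentile(Q[:,2],[5,50,95,100]),np.polyfit(Q[:,1],Q[:,0],1))
c=load('top')
for u,v in((510,175),(570,188),(715,222),(730,150),(585,108)):print(pt(c,165+u/3.8,165+v/3.8,.004),pt(c,165+u/3.8,165+v/3.8))
for u,v in((232,72),(405,80),(405,158),(232,152)):print(pt(c,165+u/3.8,165+v/3.8,.053))
E
```

```text
top spin 42 [0.534  0.3083 0.1405] 0.15326793
rim 368 [0.5026 0.2747] 0.04750348397862406
apron 1227 ((0.5181444883346558, 0.11890295892953873), (0.16165219247341156, 0.13375039398670197), 87.86621856689453) [0.5285 0.1239 0.0524]
bed 775 [0.4878 0.1327 0.0473]
flange 156 [ 0.4811 -0.144   0.036 ]
((0.5169094204902649, -0.11495418101549149), (0.21255141496658325, 0.07693979144096375), 38.82460021972656) [0.0193 0.0388 0.0435 0.0464] [0.5046 0.5537]
side spin 148 [0.539  0.3158 0.133 ] 0.15157305
rim 573 [0.5066 0.2785] 0.04800041411796628
apron 1054 ((0.5216484069824219, 0.11982105672359467), (0.1561582237482071, 0.13398294150829315), 88.80994415283203) [0.5419 0.1195 0.0525]
bed 721 [0.49   0.126  0.0476]
flange 116 [ 0.4812 -0.1347  0.0334]
((0.47943538427352905, -0.14497870206832886), (0.1290004998445511, 0.008682381361722946), 74.57553100585938) [0.0171 0.0372 0.042  0.045 ] [0.2829 0.5193]
[ 0.5015 -0.04    0.004 ] [ 0.5022 -0.0407 -0.0014]
[ 0.4903 -0.0908  0.004 ] [ 0.4884 -0.0882  0.0196]
[ 0.461  -0.2127  0.004 ] [ 0.4574 -0.2021  0.0427]
[ 0.5226 -0.2287  0.004 ] [ 0.5226 -0.2287  0.004 ]
[ 0.5594 -0.1059  0.004 ] [ 0.559  -0.1055  0.0066]
[0.5819 0.1944 0.053 ]
[0.5747 0.051  0.053 ]
[0.5096 0.0518 0.053 ]
[0.5149 0.1936 0.053 ]
```

The spinner's top is at about z=0.148, and the spinner stands about 47 mm from the wheel axis near (0.504,0.276), as it should. The flange runs with yaw of about -0.27. Next I approach the spinner.

move_arm(
  plan=[
    [0, 0, -1, 1, 0, 0, 93],
    [0, 0, -1, 1, 0, 0, 93],
    [0, 0, -1, 1, 0, 0, 93],
    [0, 0, -1, 1, 0, 0, 93],
    [0, 0, -1, 1, 0, 0, 93],
    [0, 0, -1, 1, 0, 0, 93],
    [0, 0, -1, 1, 0, 0, 93],
    [0, 0, -1, 1, 0, 0, 93],
    [0, 0, -1, 1, 0, 0, 93],
    [0, 0, -1, 1, 0, 0, 93],
  ],
)

```text
t: 1.1
tool_pos: [0.4056, -0.3489, 0.229]
orientation: [-2.296, -2.142, -0.0]
force: [1.2, 0.4, 0.5]
opening: 0.0928
gripper_force: 0.0
```

move_arm(
  plan=[
    [0, 0, -0.7, 1, 0.2, 0, 93],
    [0, 0, 0, 1, 0.2, 0, 93],
    [0, 0, 0, 1, 0.2, 0, 93],
    [0, 0, 0, 1, 0.2, 0, 93],
    [0, 0, 0, 1, 0.2, 0, 93],
    [0, 0, 0, 1, 0.2, 0, 93],
    [0, 0, 0, 1, 0.2, 0, 93],
    [0, 0, 0, 1, 0.2, 0, 93],
    [0, 0, 0, 1, 0.2, 0, 93],
    [0, 0, 0, 1, 0.2, 0, 93],
  ],
)

```text
t: 2.1
tool_pos: [0.4572, -0.0995, 0.2292]
orientation: [-2.222, -2.22, 0.0]
force: [0.7, -0.1, -0.7]
opening: 0.0931
gripper_force: 0.0
```

```bash
cat >> h.py <<'E'
np.set_printoptions(precision=4,suppress=True)
def st():
    s=read_state(); m=R.from_rotvec(s['orientation']).as_matrix()
    print('t %.2f'%s['t'],'pos',s['tool_pos'],'phi %.4f'%np.arctan2(m[1,0],m[0,0]),'ztool',m[:,2],'F',s['force'],'op %.4f g %.1f'%(s['opening'],s['gripper_force']),'q',s['q']); return s,m
def go(target,m,p): print('units to go',m.T@(np.array(target)-p)/.025)
E
python3 - <<'E'
from h import *
s,m=st(); go([.536,.310,.17],m,s['tool_pos'])
# yaw fits: apron colour edges
for n in('top','side'):
    c=load(n); P=cloud(c).reshape(-1,3); g=cv2.cvtColor(c['frame'],cv2.COLOR_RGB2GRAY).reshape(-1).astype(float)
    k=(P[:,0]>.4)&(P[:,0]<.62)&(P[:,1]>.04)&(P[:,1]<.2)&(P[:,2]>.049)&(P[:,2]<.058)&(g>110)
    print(n,k.sum(),cv2.minAreaRect(P[k][:,:2].astype(np.float32)))
E
```

```text
t 2.10 pos [ 0.4572 -0.0995  0.2292] phi 1.5702 ztool [-0.0006  0.0002 -1.    ] F [ 0.706  -0.1045 -0.6684] op 0.0931 g 0.0 q [-0.3239 -0.2339  1.8406  0.      1.5355 -0.3234]
units to go [16.3805  3.1462  2.3715]
top 888 ((0.5496172904968262, 0.11924108117818832), (0.1567436158657074, 0.07090115547180176), 89.20438385009766)
side 1053 ((0.5212582945823669, 0.11938289552927017), (0.15672701597213745, 0.13391239941120148), 89.11702728271484)
```

move_arm(
  plan=[
    [0, 0, 0, 0.9, 0.18, 0, 93],
    [0, 0, 0, 0.9, 0.18, 0, 93],
    [0, 0, 0, 0.9, 0.18, 0, 93],
    [0, 0, 0, 0.9, 0.18, 0, 93],
    [0, 0, 0, 0.9, 0.18, 0, 93],
    [0, 0, 0, 0.9, 0.18, 0, 93],
    [0, 0, 0, 0.9, 0.18, 0, 93],
    [0, 0, 0, 0.9, 0.18, 0, 93],
    [0, 0, 0, 0.9, 0.18, 0, 93],
    [0, 0, 0, 0.9, 0.18, 0, 93],
  ],
)

```text
t: 3.1
tool_pos: [0.5022, 0.1253, 0.2292]
orientation: [-2.222, -2.221, 0.001]
force: [-0.2, -0.0, -0.2]
opening: 0.0929
gripper_force: 0.0
```

move_arm(
  plan=[
    [0, 0, 0, 0.92, 0.17, 0.2, 93],
    [0, 0, 0, 0.92, 0.17, 0.3, 93],
    [0, 0, 0, 0.92, 0.17, 0.3, 93],
    [0, 0, 0, 0.92, 0.17, 0.3, 93],
    [0, 0, 0, 0.92, 0.17, 0.3, 93],
    [0, 0, 0, 0.92, 0.17, 0.3, 93],
    [0, 0, 0, 0.92, 0.17, 0.3, 93],
    [0, 0, 0, 0.96, 0.15, 0.3, 93],
    [0, 0, 0, 0, 0, 0, 93],
    [0, 0, 0, 0, 0, 0, 93],
  ],
)

```text
t: 4.1
tool_pos: [0.5355, 0.3093, 0.1713]
orientation: [-2.221, -2.222, 0.003]
force: [-0.1, 0.1, 0.0]
opening: 0.093
gripper_force: 0.0
```

```bash
python3 - <<'E'
from h import *
s,m=st(); go([.5365,.311,.122],m,s['tool_pos'])
c=cam('side'); f=c['frame'][150:320,150:377,::-1]; cv2.imwrite('pics/side1.png',cv2.resize(f,None,fx=3.5,fy=3.5,interpolation=cv2.INTER_CUBIC))
E
```

```text
t 4.10 pos [0.5355 0.3093 0.1713] phi 1.5714 ztool [-0.0015 -0.001  -1.    ] F [-0.1077  0.0802  0.0355] op 0.0930 g 0.0 q [ 0.4411  0.2136  1.5024 -0.0003  1.4273  0.4405]
units to go [0.0702 0.0444 1.9716]
```

View pics/side1.png

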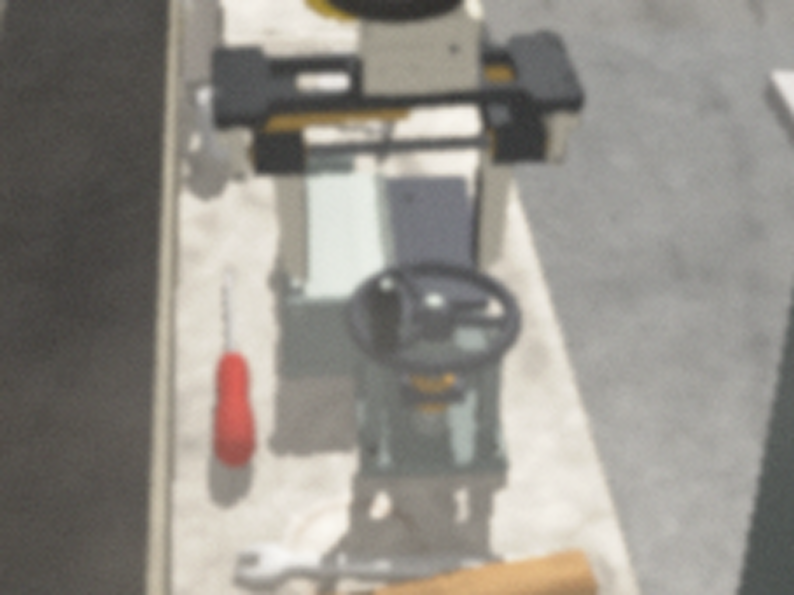

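The dark spinner at (385,315) stands between the fingers at (292,280) and (490,260). I descend and pinch it.

move_arm(
  plan=[
    [0, 0, 0, 0.07, 0.04, 0.5, 93],
    [0, 0, 0, 0, 0, 0.5, 93],
    [0, 0, 0, 0, 0, 0.5, 93],
    [0, 0, 0, 0, 0, 0.45, 93],
    [0, 0, 0, 0, 0, 0, 10],
    [0, 0, 0, 0, 0, 0, 10],
    [0, 0, 0, 0, 0, 0, 10],
    [0, 0, 0, 0, 0, 0, 10],
    [0, 0, 0, 0, 0, 0, 10],
    [0, 0, 0, 0, 0, 0, 10],
  ],
  force=20,
)

```text
t: 5.15
tool_pos: [0.5373, 0.3112, 0.1238]
orientation: [2.222, 2.221, 0.001]
force: [0.5, -0.0, 0.9]
opening: 0.0496
gripper_force: 0.0
```

```bash
python3 - <<'E'
from h import *
s,m=st()
E
```

```text
t 5.15 pos [0.5373 0.3112 0.1238] phi 1.5703 ztool [ 0.0006  0.0003 -1.    ] F [ 0.4716 -0.0326  0.9007] op 0.0496 g 0.0 q [0.4425 0.2556 1.5429 0.     1.3424 0.443 ]
```

move_arm(
  plan=[
    [0, 0, 0, 0, 0, 0, 10],
    [0, 0, 0, 0, 0, 0, 10],
    [0, 0, 0, 0, 0, 0, 10],
    [0, 0, 0, 0, 0, 0, 10],
    [0, 0, 0, 0, 0, 0, 10],
    [0, 0, 0, 0, 0, 0, 10],
    [0, 0, 0, 0, 0, 0, 10],
    [0, 0, 0, 0, 0, 0, 10],
    [0, 0, 0, 0, 0, 0, 10],
    [0, 0, 0, 0, 0, 0, 10],
  ],
  force=20,
)

```text
t: 6.15
tool_pos: [0.5372, 0.3112, 0.1234]
orientation: [2.222, 2.221, 0.001]
force: [2.8, 1.7, -2.2]
opening: 0.0178
gripper_force: 20.0
```

```bash
python3 - <<'E'
from h import *
s,m=st()
a0=np.arctan2(.0345,.0328)
for k in range(20):
    d=a0+np.radians(18*k+9+90); print(k,'x %.2f y %.2f'%(.6*np.sin(d),.6*np.cos(d)))
E
```

```text
t 6.15 pos [0.5372 0.3112 0.1234] phi 1.5703 ztool [ 0.0003  0.0002 -1.    ] F [ 2.7632  1.7357 -2.2293] op 0.0178 g 20.0 q [0.4425 0.256  1.5432 0.     1.342  0.443 ]
0 x 0.34 y -0.49
1 x 0.17 y -0.58
2 x -0.02 y -0.60
3 x -0.20 y -0.57
4 x -0.36 y -0.48
5 x -0.49 y -0.34
6 x -0.58 y -0.17
7 x -0.60 y 0.02
8 x -0.57 y 0.20
9 x -0.48 y 0.36
10 x -0.34 y 0.49
11 x -0.17 y 0.58
12 x 0.02 y 0.60
13 x 0.20 y 0.57
14 x 0.36 y 0.48
15 x 0.49 y 0.34
16 x 0.58 y 0.17
17 x 0.60 y -0.02
18 x 0.57 y -0.20
19 x 0.48 y -0.36
```

move_arm(
  plan=[
    [0, 0, 0, 0.34, -0.49, 0, 10],
    [0, 0, 0, 0.17, -0.58, 0, 10],
    [0, 0, 0, -0.02, -0.6, 0, 10],
    [0, 0, 0, -0.2, -0.57, 0, 10],
    [0, 0, 0, -0.36, -0.48, 0, 10],
    [0, 0, 0, 0, 0, 0, 10],
    [0, 0, 0, 0, 0, 0, 10],
    [0, 0, 0, 0, 0, 0, 10],
    [0, 0, 0, 0, 0, 0, 10],
    [0, 0, 0, 0, 0, 0, 10],
  ],
)

```text
t: 7.15
tool_pos: [0.4698, 0.3075, 0.1234]
orientation: [2.221, 2.218, -0.002]
force: [5.5, -7.2, -1.5]
opening: 0.0178
gripper_force: 20.0
```

```bash
python3 - <<'E'
from h import *
s,m=st()
E
```

```text
t 7.15 pos [0.4698 0.3075 0.1234] phi 1.5695 ztool [ 0.0012 -0.0031 -1.    ] F [ 5.5405 -7.1588 -1.457 ] op 0.0178 g 20.0 q [ 0.4905  0.1031  1.7154 -0.0034  1.3234  0.4926]
```

```bash
cat >> h.py <<'E'
def circ(c,a,p,n,step=18,r=.048):
    for k in range(1,n+1):
        t=np.radians(a+step*k); q=np.array(c)+r*np.array([np.cos(t),np.sin(t)]); d=(q-p)/.025; p=q
        print('%d: x %.2f y %.2f'%(a+step*k,d[1],d[0]))
E
python3 - <<'E'
from h import *
circ((.5054,.2753),138,np.array([.4692,.3094]),25)
E
```

```text
156: x -0.58 y -0.31
174: x -0.58 y -0.16
192: x -0.60 y 0.03
210: x -0.56 y 0.22
228: x -0.47 y 0.38
246: x -0.33 y 0.50
264: x -0.16 y 0.58
282: x 0.03 y 0.60
300: x 0.22 y 0.56
318: x 0.38 y 0.47
336: x 0.50 y 0.33
354: x 0.58 y 0.16
372: x 0.60 y -0.03
390: x 0.56 y -0.22
408: x 0.47 y -0.38
426: x 0.33 y -0.50
444: x 0.16 y -0.58
462: x -0.03 y -0.60
480: x -0.22 y -0.56
498: x -0.38 y -0.47
516: x -0.50 y -0.33
534: x -0.58 y -0.16
552: x -0.60 y 0.03
570: x -0.56 y 0.22
588: x -0.47 y 0.38
```

move_arm(
  plan=[
    [0, 0, 0, -0.58, -0.31, 0, 10],
    [0, 0, 0, -0.58, -0.16, 0, 10],
    [0, 0, 0, -0.6, 0.03, 0, 10],
    [0, 0, 0, -0.56, 0.22, 0, 10],
    [0, 0, 0, -0.47, 0.38, 0, 10],
    [0, 0, 0, -0.33, 0.5, 0, 10],
    [0, 0, 0, -0.16, 0.58, 0, 10],
    [0, 0, 0, 0, 0, 0, 10],
    [0, 0, 0, 0, 0, 0, 10],
    [0, 0, 0, 0, 0, 0, 10],
  ],
)

```text
t: 8.15
tool_pos: [0.5, 0.2274, 0.1234]
orientation: [-2.222, -2.221, 0.0]
force: [2.1, 1.6, -1.1]
opening: 0.0181
gripper_force: 20.0
```

```bash
python3 - <<'E'
from h import *
s,m=st()
E
```

```text
t 8.15 pos [0.5    0.2274 0.1234] phi 1.5703 ztool [-0.0001 -0.0001 -1.    ] F [ 2.109   1.6013 -1.0766] op 0.0181 g 20.0 q [ 0.3335  0.0704  1.7501 -0.      1.3213  0.334 ]
```

move_arm(
  plan=[
    [0, 0, 0, 0.03, 0.6, 0, 10],
    [0, 0, 0, 0.22, 0.56, 0, 10],
    [0, 0, 0, 0.38, 0.47, 0, 10],
    [0, 0, 0, 0.5, 0.33, 0, 10],
    [0, 0, 0, 0.58, 0.16, 0, 10],
    [0, 0, 0, 0.6, -0.03, 0, 10],
    [0, 0, 0, 0.56, -0.22, 0, 10],
    [0, 0, 0, 0, 0, 0, 10],
    [0, 0, 0, 0, 0, 0, 10],
    [0, 0, 0, 0, 0, 0, 10],
  ],
)

```text
t: 9.15
tool_pos: [0.5468, 0.2996, 0.1235]
orientation: [-2.221, -2.221, -0.002]
force: [3.7, 4.5, -2.5]
opening: 0.0177
gripper_force: 20.0
```

```bash
python3 - <<'E'
from h import *
s,m=st()
circ((.5054,.2753),390,np.array([.5054+.048*.866,.2753+.024]),11,9)
E
```

```text
t 9.15 pos [0.5468 0.2996 0.1235] phi 1.5708 ztool [ 0.0008  0.0009 -1.    ] F [ 3.6614  4.4918 -2.4946] op 0.0177 g 20.0 q [0.4187 0.2621 1.5359 0.0005 1.3425 0.4186]
399: x 0.25 y -0.17
408: x 0.22 y -0.21
417: x 0.18 y -0.24
426: x 0.14 y -0.26
435: x 0.10 y -0.28
444: x 0.05 y -0.30
453: x 0.01 y -0.30
462: x -0.04 y -0.30
471: x -0.09 y -0.29
480: x -0.13 y -0.27
489: x -0.17 y -0.25
```

move_arm(
  plan=[
    [0, 0, 0, 0.25, -0.17, 0, 10],
    [0, 0, 0, 0.22, -0.21, 0, 10],
    [0, 0, 0, 0.18, -0.24, 0, 10],
    [0, 0, 0, 0, 0, 0, 10],
    [0, 0, 0, 0, 0, 0, 10],
    [0, 0, 0, 0, 0, 0, 10],
    [0, 0, 0, 0, 0, 0, 10],
    [0, 0, 0, 0, 0, 0, 10],
    [0, 0, 0, 0, 0, 0, 10],
    [0, 0, 0, 0, 0, 0, 10],
  ],
)

```text
t: 10.15
tool_pos: [0.5314, 0.3155, 0.1234]
orientation: [-2.222, -2.22, -0.001]
force: [2.2, 5.8, -2.1]
opening: 0.0184
gripper_force: 20.0
```

move_arm(
  plan=[
    [0, 0, 0, 0.14, -0.26, 0, 10],
    [0, 0, 0, 0.05, -0.14, 0, 10],
    [0, 0, 0, 0, 0, 0, 10],
    [0, 0, 0, 0, 0, 0, 10],
    [0, 0, 0, 0, 0, 0, 10],
    [0, 0, 0, 0, 0, 0, 10],
    [0, 0, 0, 0, 0, 0, 10],
    [0, 0, 0, 0, 0, 0, 10],
    [0, 0, 0, 0, 0, 0, 10],
    [0, 0, 0, 0, 0, 0, 10],
  ],
)

```text
t: 11.15
tool_pos: [0.5211, 0.3204, 0.1234]
orientation: [-2.221, -2.22, -0.001]
force: [0.7, 6.1, -1.4]
opening: 0.018
gripper_force: 20.0
```

move_arm(
  plan=[
    [0, 0, 0, 0.05, -0.14, 0, 10],
    [0, 0, 0, 0.05, -0.3, 0, 10],
    [0, 0, 0, 0, 0, 0, 10],
    [0, 0, 0, 0, 0, 0, 10],
    [0, 0, 0, 0, 0, 0, 10],
    [0, 0, 0, 0, 0, 0, 10],
    [0, 0, 0, 0, 0, 0, 10],
    [0, 0, 0, 0, 0, 0, 10],
    [0, 0, 0, 0, 0, 0, 10],
    [0, 0, 0, 0, 0, 0, 10],
  ],
)

```text
t: 12.15
tool_pos: [0.51, 0.3228, 0.1234]
orientation: [-2.221, -2.22, 0.0]
force: [-0.3, 4.9, -1.0]
opening: 0.0176
gripper_force: 20.0
```

move_arm(
  plan=[
    [0, 0, 0, 0.01, -0.3, 0, 10],
    [0, 0, 0, -0.01, -0.15, 0, 10],
    [0, 0, 0, 0, 0, 0, 10],
    [0, 0, 0, 0, 0, 0, 10],
    [0, 0, 0, 0, 0, 0, 10],
    [0, 0, 0, 0, 0, 0, 10],
    [0, 0, 0, 0, 0, 0, 10],
    [0, 0, 0, 0, 0, 0, 10],
    [0, 0, 0, 0, 0, 0, 10],
    [0, 0, 0, 0, 0, 0, 10],
  ],
)

```text
t: 13.15
tool_pos: [0.5063, 0.3209, 0.124]
orientation: [2.219, 2.211, 0.015]
force: [36.0, 2.0, -21.2]
opening: 0.0182
gripper_force: 20.0
```

The wheel hit its stop: 36 N builds up after about 400° of travel. I ease off, release and lift.

move_arm(
  plan=[
    [0, 0, 0, 0, 0.22, 0, 18],
    [0, 0, 0, 0, 0, 0, 18],
    [0, 0, 0, 0, 0, 0, 45],
    [0, 0, 0, 0, 0, 0, 45],
    [0, 0, 0, 0, 0, 0, 45],
    [0, 0, 0, 0, 0, -0.5, 60],
    [0, 0, 0, 0, 0, -1, 93],
    [0, 0, 0, 0, 0, -1, 93],
    [0, 0, 0, 0, 0, -1, 93],
    [0, 0, 0, -0.8, 0, -0.5, 93],
  ],
)

```text
t: 14.15
tool_pos: [0.5051, 0.3045, 0.2275]
orientation: [2.219, 2.223, 0.007]
force: [0.4, -1.2, 0.0]
opening: 0.0776
gripper_force: 0.0
```

```bash
python3 - <<'E'
from h import *
s,m=st()
for n in('top','side'):
    c=load(n); P=cloud(c).reshape(-1,3)
    k=(P[:,0]>.43)&(P[:,0]<.53)&(P[:,1]>-.25)&(P[:,1]<-.06)&(P[:,2]>.034)&(P[:,2]<.045); Q=P[k]
    o=np.median(Q,0); k=np.linalg.norm(Q-o,axis=1)<.085; Q=Q[k].astype(np.float32)
    l=cv2.fitLine(np.ascontiguousarray(Q[:,:2]),cv2.DIST_HUBER,0,.01,.01).ravel(); print(n,len(Q),'slope',l[0]/l[1],'yrange',Q[:,1].min(),Q[:,1].max(),'mean',Q.mean(0),cv2.minAreaRect(np.ascontiguousarray(Q[:,:2])))
    f=c['frame']; print(f.shape)
c=load('side')
# leg in side view: crop coords /4
for u,v in((148,162),(230,170),(272,50),(238,205),(182,75)):print(pt(c,200+u/4,145+v/4),pt(c,200+u/4,145+v/4,.004))
E
```

```text
t 14.15 pos [0.5051 0.3045 0.2275] phi 1.5726 ztool [ 0.0037  0.0026 -1.    ] F [ 0.444  -1.2335  0.0322] op 0.0776 g 0.0 q [0.4552 0.0994 1.5255 0.0007 1.5122 0.4534]
top 109 slope 0.28647003 yrange -0.20866258 -0.08763214 mean [ 0.476  -0.1483  0.04  ] ((0.4764638841152191, -0.14850571751594543), (0.12695373594760895, 0.008412285707890987), 74.28033447265625)
(384, 512, 3)
  return _methods._mean(a, axis=axis, dtype=dtype,
  ret = um.true_divide(
Traceback (most recent call last):
cv2.error: OpenCV(4.12.0) /io/opencv/modules/imgproc/src/linefit.cpp:50: error: (-215:Assertion failed) count > 0 in function 'fitLine2D_wods'
```

move_arm(
  plan=[
    [0, 0, 0.87, -1, 0, 0, 93],
    [0, 0, 0.87, -1, 0, 0, 93],
    [0, 0, 0.87, -1, 0.2, 0, 93],
    [0, 0, 0, -1, 0.2, 0, 93],
    [0, 0, 0, -1, 0.2, 0, 93],
    [0, 0, 0, -1, 0.2, 0, 93],
    [0, 0, 0, -1, 0.2, 0, 93],
    [0, 0, 0, -1, 0.2, 0, 93],
    [0, 0, 0, -1, 0.2, 0, 93],
    [0, 0, 0, -1, 0.2, 0, 93],
  ],
)

```text
t: 15.15
tool_pos: [0.4888, 0.0484, 0.2246]
orientation: [2.503, 1.898, 0.001]
force: [0.2, -0.3, 0.1]
opening: 0.0929
gripper_force: 0.0
```

```bash
python3 - <<'E'
from h import *
s,m=st(); go([.478,-.147,.10],m,s['tool_pos'])
E
```

```text
t 15.15 pos [0.4888 0.0484 0.2246] phi 1.2974 ztool [ 0.001 -0.    -1.   ] F [ 0.2142 -0.3317  0.1355] op 0.0929 g 0.0 q [-0.0056 -0.1665  1.7907 -0.      1.5164  0.2677]
units to go [-7.6451  1.6911  4.9834]
```

move_arm(
  plan=[
    [0, 0, 0, -0.95, 0.2, 0.5, 70],
    [0, 0, 0, -0.95, 0.2, 0.5, 50],
    [0, 0, 0, -0.95, 0.2, 0.5, 40],
    [0, 0, 0, -0.95, 0.2, 0.5, 40],
    [0, 0, 0, -0.95, 0.2, 0.6, 40],
    [0, 0, 0, -0.95, 0.22, 0.6, 40],
    [0, 0, 0, -0.95, 0.22, 0.6, 40],
    [0, 0, 0, -0.95, 0.22, 0.6, 40],
    [0, 0, 0, 0, 0, 0.6, 40],
    [0, 0, 0, 0, 0, 0, 40],
  ],
)

```text
t: 16.15
tool_pos: [0.4761, -0.1443, 0.0968]
orientation: [-2.502, -1.894, 0.002]
force: [0.0, -0.3, 0.2]
opening: 0.0399
gripper_force: 0.0
```

```bash
python3 - <<'E'
from h import *
s,m=st(); go([.478,-.147,.020],m,s['tool_pos'])
c=cam('side'); f=c['frame'][100:270,180:407,::-1]; cv2.imwrite('pics/side2.png',cv2.resize(f,None,fx=3.5,fy=3.5,interpolation=cv2.INTER_CUBIC))
t=cam('top'); 
for n,c in(('top',t),('side',c)):
    P=cloud(c).reshape(-1,3); k=(P[:,0]>.46)&(P[:,0]<.5)&(P[:,1]>.07)&(P[:,1]<.17)&(P[:,2]>.03)&(P[:,2]<.06); print(n,'bed z',np.median(P[k],0)); k=(P[:,0]>.525)&(P[:,0]<.56)&(P[:,1]>.07)&(P[:,1]<.17); print('apron z',np.median(P[k],0))
E
```

```text
t 16.15 pos [ 0.4761 -0.1443  0.0968] phi 1.2958 ztool [-0.0032  0.0016 -1.    ] F [ 0.0282 -0.2888  0.2308] op 0.0399 g 0.0 q [-0.3976 -0.0372  1.9107  0.0003  1.2717 -0.1227]
units to go [-0.085   0.1127  3.0699]
top bed z [0.4813 0.1191 0.0419]
apron z [0.5432 0.119  0.053 ]
side bed z [0.4799 0.1133 0.0416]
apron z [0.5428 0.1234 0.0526]
```

View pics/side2.png

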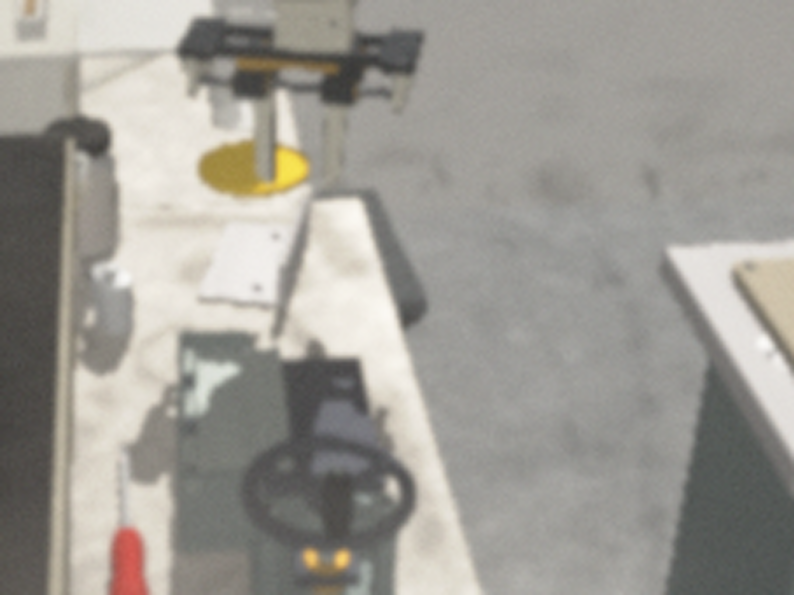

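The bed measures about 41.8 mm in both views, so it is at its lower stop. The flange at (300,210) lies between the fingertips at (265,180) and (335,185). I descend and grip.

move_arm(
  plan=[
    [0, 0, 0, -0.04, 0.05, 0.6, 40],
    [0, 0, 0, -0.05, 0.06, 0.6, 40],
    [0, 0, 0, 0, 0, 0.6, 40],
    [0, 0, 0, 0, 0, 0.6, 40],
    [0, 0, 0, 0, 0, 0.5, 40],
    [0, 0, 0, 0, 0, 0.17, 40],
    [0, 0, 0, 0, 0, 0, 3],
    [0, 0, 0, 0, 0, 0, 3],
    [0, 0, 0, 0, 0, 0, 3],
    [0, 0, 0, 0, 0, 0, 3],
  ],
  force=45,
)

```text
t: 17.25
tool_pos: [0.4801, -0.148, 0.0224]
orientation: [2.503, 1.897, 0.001]
force: [-0.0, 0.2, -0.9]
opening: 0.0124
gripper_force: 0.0
```

move_arm(
  plan=[
    [0, 0, 0, 0, 0, 0, 3],
    [0, 0, 0, 0, 0, 0, 3],
    [0, 0, 0, 0, 0, 0, 3],
    [0, 0, 0, 0, 0, 0, 3],
    [0, 0, 0, 0, 0, 0, 3],
    [0, 0, 0, 0, 0, 0, 3],
    [0, 0, 0, 0, 0, 0, 3],
    [0, 0, 0, 0, 0, 0, 3],
    [0, 0, 0, 0, 0, 0, 3],
    [0, 0, 0, 0, 0, 0, 3],
  ],
)

```text
t: 18.25
tool_pos: [0.4799, -0.148, 0.0222]
orientation: [2.503, 1.897, 0.001]
force: [-1.4, 0.9, 5.7]
opening: 0.0076
gripper_force: 45.0
```

```bash
python3 - <<'E'
from h import *
s,m=st()
E
```

```text
t 18.25 pos [ 0.4799 -0.148   0.0222] phi 1.2969 ztool [ 0.0006 -0.0003 -1.    ] F [-1.3577  0.9245  5.7064] op 0.0076 g 45.0 q [-0.4011  0.0777  1.9458 -0.      1.1174 -0.1273]
```

```bash
python3 - <<'E'
from h import *
for n in('top','side'):
    c=load(n); P=cloud(c).reshape(-1,3)
    def fit(sel,fn,lab,ax=1,lo=.06,hi=.185,st=.005):
        Q=P[sel]; X=[];Y=[]
        for a in np.arange(lo,hi,st):
            k=(Q[:,ax]>=a)&(Q[:,ax]<a+st)
            if k.sum()>2: X.append(a+st/2);Y.append(fn(Q[k][:,1-ax]))
        if len(X)<5: print(n,lab,'few');return
        X=np.array(X);Y=np.array(Y)
        for _ in range(4):
            p=np.polyfit(X,Y,1); r=abs(Y-np.polyval(p,X)); g=r<=max(.002,2*np.median(r)); X,Y=X[g],Y[g]
        print(n,lab,len(X),'slope %.4f mid %.4f at %.4f'%(p[0],np.polyval(p,(lo+hi)/2),(lo+hi)/2),'rms %.4f'%np.std(Y-np.polyval(p,X)))
    z=P[:,2]; x=P[:,0]; y=P[:,1]
    B=(x>.4)&(x<.62)&(y>0)&(y<.25)
    fit(B&(z>.049)&(z<.06),np.min,'lip front')
    fit(B&(z>.038)&(z<.045),np.max,'bed/apron')
    fit(B&(z>.038)&(z<.045),np.min,'bed front')
    fit(B&(z>.038)&(z<.06),np.max,'back')
    fit(B&(z>.03)&(z<.06)&(x>.46),np.min,'right side',0,.47,.57)
    k=B&(z>.051)&(z<.0545)&(x>.52)&(x<.57); fit(k,np.min,'apron right',0,.52,.57); fit(k,np.max,'apron left',0,.52,.57)
    k=B&(z>.039)&(z<.0445)&(x<.505); fit(k,np.min,'bed right',0,.46,.5);fit(k,np.max,'bed left',0,.46,.5)
E
```

```text
top lip front 24 slope 0.0331 mid 0.5134 at 0.1225 rms 0.0009
top bed/apron 24 slope 0.0341 mid 0.5124 at 0.1225 rms 0.0010
top bed front 24 slope 0.0348 mid 0.4525 at 0.1225 rms 0.0008
top back 21 slope 0.0358 mid 0.5821 at 0.1225 rms 0.0008
top right side 19 slope -0.1945 mid 0.0477 at 0.5200 rms 0.0026
top apron right 7 slope 0.0581 mid 0.0531 at 0.5450 rms 0.0009
top apron left 6 slope 0.0137 mid 0.1941 at 0.5450 rms 0.0001
top bed right 8 slope -0.0648 mid 0.0538 at 0.4800 rms 0.0009
top bed left 7 slope 1.7812 mid 0.2246 at 0.4800 rms 0.0069
side lip front 13 slope 0.0746 mid 0.5179 at 0.1225 rms 0.0008
side bed/apron 18 slope 0.0141 mid 0.5112 at 0.1225 rms 0.0013
side bed front 16 slope 0.0432 mid 0.4560 at 0.1225 rms 0.0010
side back 25 slope 0.0574 mid 0.5850 at 0.1225 rms 0.0011
side right side 14 slope -0.1976 mid 0.0448 at 0.5200 rms 0.0025
side apron right 6 slope -0.3573 mid 0.0478 at 0.5450 rms 0.0006
side apron left 5 slope 0.3751 mid 0.2055 at 0.5450 rms 0.0019
side bed right 8 slope 0.0403 mid 0.0518 at 0.4800 rms 0.0020
side bed left 8 slope -0.4336 mid 0.1904 at 0.4800 rms 0.0045
```

move_arm(
  plan=[
    [0, 0, 0, 0, 0, -0.2, 3],
    [0, 0, 0, 0, 0, -0.5, 3],
    [0, 0, 0, 0, 0, -0.6, 3],
    [0, 0, 0, 0, 0, -0.6, 3],
    [0, 0, 0, 0, 0, -0.6, 3],
    [0, 0, 0, 0, 0, -0.6, 3],
    [0, 0, 0, 0, 0, -0.6, 3],
    [0, 0, 0, 0, 0, -0.3, 3],
    [0, 0, 0, 0, 0, 0, 3],
    [0, 0, 0, 0, 0, 0, 3],
  ],
  force=60,
)

```text
t: 19.25
tool_pos: [0.4794, -0.1477, 0.1213]
orientation: [-2.504, -1.897, 0.0]
force: [0.6, 0.3, -2.4]
opening: 0.0074
gripper_force: 60.0
```

move_arm(
  plan=[
    [0, 0, -0.75, 0.5, -0.3, 0, 3],
    [0, 0, -0.76, 0.9, -0.3, 0, 3],
    [0, 0, -0.76, 1, -0.3, 0, 3],
    [0, 0, 0, 1, -0.3, 0, 3],
    [0, 0, 0, 1, -0.3, 0, 3],
    [0, 0, 0, 1, -0.3, 0, 3],
    [0, 0, 0, 1, -0.2, 0, 3],
    [0, 0, 0, 1, -0.2, 0, 3],
    [0, 0, 0, 1, 0, 0, 3],
    [0, 0, 0, 0.5, 0, 0, 3],
  ],
)

```text
t: 20.25
tool_pos: [0.4407, 0.0806, 0.1207]
orientation: [-2.259, -2.182, 0.002]
force: [0.1, -0.1, -3.0]
opening: 0.0075
gripper_force: 60.0
```

```bash
python3 - <<'E'
from h import *
s,m=st(); go([.431,.1285,.0665],m,s['tool_pos']); print('turn units',-(np.pi/2-.036-np.arctan2(m[1,0],m[0,0]))/np.radians(6))
E
```

```text
t 20.25 pos [0.4407 0.0806 0.1207] phi 1.5360 ztool [-0.0016  0.0003 -1.    ] F [ 0.0786 -0.0856 -2.99  ] op 0.0075 g 60.0 q [ 0.0661 -0.2102  2.0221  0.0004  1.3313  0.1008]
units to go [ 1.8993 -0.4511  2.1675]
turn units 0.011425472065325923
```

move_arm(
  plan=[
    [0, 0, 0, 0.5, -0.15, 0.2, 3],
    [0, 0, 0, 0.5, -0.15, 0.2, 3],
    [0, 0, 0, 0.5, -0.15, 0.3, 3],
    [0, 0, 0, 0.4, 0, 0.3, 3],
    [0, 0, 0, 0, 0, 0.3, 3],
    [0, 0, 0, 0, 0, 0.2, 3],
    [0, 0, 0, 0, 0, 0.1, 3],
    [0, 0, 0, 0, 0, 0, 3],
    [0, 0, 0, 0, 0, 0, 3],
    [0, 0, 0, 0, 0, 0, 3],
  ],
)

```text
t: 21.25
tool_pos: [0.4325, 0.1268, 0.0821]
orientation: [2.261, 2.18, 0.001]
force: [-0.3, -0.3, -1.8]
opening: 0.0073
gripper_force: 60.0
```

```bash
python3 - <<'E'
from h import *
s,m=st(); go([.431,.1285,.0665],m,s['tool_pos'])
t=cam('top'); f=t['frame'][170:240,180:300,::-1]; a=cv2.resize(f,None,fx=5,fy=5,interpolation=cv2.INTER_CUBIC)
c=cam('side'); f=c['frame'][170:270,220:340,::-1]; b=cv2.resize(f,None,fx=2.3,fy=2.3,interpolation=cv2.INTER_CUBIC)
o=np.zeros((590,600,3),np.uint8); o[:350]=a; o[355:585,:276]=b; cv2.imwrite('pics/pre.png',o)
for n,c in(('top',t),('side',c)):
    P=cloud(c).reshape(-1,3);k=(P[:,0]>.42)&(P[:,0]<.53)&(P[:,1]>.03)&(P[:,1]<.23)&(P[:,2]>.059)&(P[:,2]<.07); Q=P[k].astype(np.float32); print(n,len(Q),Q.mean(0),cv2.minAreaRect(np.ascontiguousarray(Q[:,:2])))
E
```

```text
t 21.25 pos [0.4325 0.1268 0.0821] phi 1.5342 ztool [ 0.0007  0.0001 -1.    ] F [-0.275  -0.277  -1.7792] op 0.0073 g 60.0 q [ 0.1713 -0.157   2.051  -0.      1.2469  0.2079]
units to go [ 0.0668 -0.0614  0.622 ]
top 0 [nan nan nan] ((0.0, 0.0), (0.0, 0.0), 0.0)
side 780 [0.4701 0.1285 0.0637] ((0.46620407700538635, 0.12594735622406006), (0.13052551448345184, 0.07466091215610504), 88.04653930664062)<stdin>:7: RuntimeWarning: Mean of empty slice.
  ret = um.true_divide(
```

View pics/pre.png

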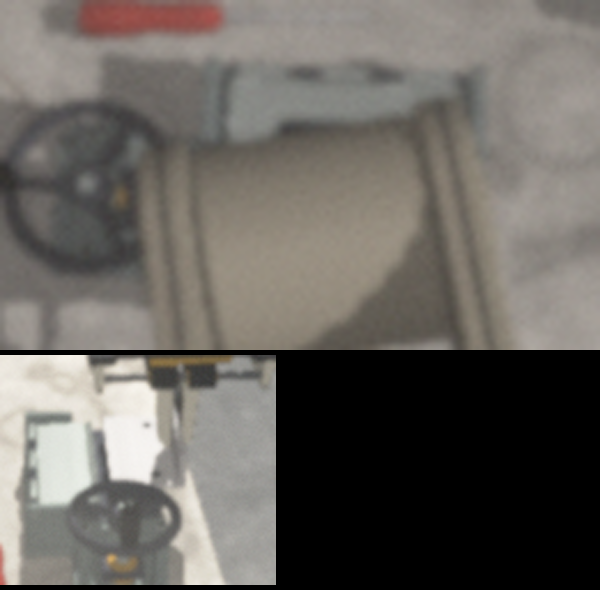

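The side view shows the strip level in front of the lip, centred at (0.466,0.126). It needs about 1.5 mm more to the left. I lower it, then slide in.

move_arm(
  plan=[
    [0, 0, 0, 0.06, -0.06, 0.15, 3],
    [0, 0, 0, 0, 0, 0.2, 3],
    [0, 0, 0, 0, 0, 0.2, 3],
    [0, 0, 0, 0, 0, 0.11, 3],
    [0, 0, 0, 0, 0, 0, 3],
    [0, 0, 0, 0, 0, 0, 3],
    [0, 0, 0, 0, 0, 0, 3],
    [0, 0, 0, 0, 0, 0, 3],
    [0, 0, 0, 0, 0, 0, 3],
    [0, 0, 0, 0, 0, 0, 3],
  ],
)

```text
t: 22.35
tool_pos: [0.4306, 0.1285, 0.0652]
orientation: [2.261, 2.181, 0.0]
force: [-0.1, -0.1, -2.1]
opening: 0.0073
gripper_force: 60.0
```

```bash
python3 - <<'E'
from h import *
s,m=st(); b=np.array([.5468,.1245]); x=np.array([.99935,-.036]); g=b-.071*x; go([*g,.0655],m,s['tool_pos'])
c=cam('side');P=cloud(c).reshape(-1,3);k=(P[:,0]>.45)&(P[:,0]<.498)&(P[:,1]>.08)&(P[:,1]<.18)&(P[:,2]>.044)&(P[:,2]<.052); Q=P[k]; 
A=np.c_[Q,np.ones(len(Q))]; print(len(Q),Q.mean(0),np.linalg.lstsq(A[:,[0,1,3]],Q[:,2],rcond=None)[0])
E
```

```text
t 22.35 pos [0.4306 0.1285 0.0652] phi 1.5347 ztool [ 0.0001  0.     -1.    ] F [-0.0876 -0.0747 -2.1018] op 0.0073 g 60.0 q [ 0.1758 -0.1359  2.0658 -0.      1.2116  0.2119]
units to go [ 0.0075  1.8091 -0.0122]
378 [0.4737 0.1234 0.0468] [-0.0079 -0.0003  0.0506]
```

move_arm(
  plan=[
    [0, 0, 0, 0, 0.2, 0, 3],
    [0, 0, 0, 0, 0.2, 0, 3],
    [0, 0, 0, 0, 0.2, 0, 3],
    [0, 0, 0, 0, 0.2, 0, 3],
    [0, 0, 0, 0, 0.2, 0, 3],
    [0, 0, 0, 0, 0.2, 0, 3],
    [0, 0, 0, 0, 0.2, 0, 3],
    [0, 0, 0, 0, 0.2, 0, 3],
    [0, 0, 0, 0, 0, 0, 3],
    [0, 0, 0, 0, 0, 0, 3],
  ],
)

```text
t: 23.4
tool_pos: [0.4706, 0.1271, 0.065]
orientation: [-2.261, -2.181, 0.0]
force: [-0.3, 0.1, -1.9]
opening: 0.0076
gripper_force: 60.0
```

```bash
python3 - <<'E'
from h import *
s,m=st(); c=cam('side');P=cloud(c).reshape(-1,3);k=(P[:,0]>.525)&(P[:,0]<.565)&(P[:,1]>.07)&(P[:,1]<.18)&(P[:,2]>.045)&(P[:,2]<.07); Q=P[k]; A=np.c_[Q,np.ones(len(Q))]; print('apron',len(Q),Q.mean(0),np.linalg.lstsq(A[:,[0,1,3]],Q[:,2],rcond=None)[0])
f=c['frame'][170:270,220:340,::-1]; cv2.imwrite('pics/ins.png',cv2.resize(f,None,fx=5,fy=5,interpolation=cv2.INTER_CUBIC))
E
```

```text
t 23.40 pos [0.4706 0.1271 0.065 ] phi 1.5346 ztool [-0.0003 -0.     -1.    ] F [-0.3048  0.127  -1.9187] op 0.0076 g 60.0 q [ 0.1585 -0.0268  1.9636  0.      1.2051  0.1946]
apron 427 [0.5454 0.126  0.0527] [ 0.0008 -0.0014  0.0524]
```

View pics/ins.png

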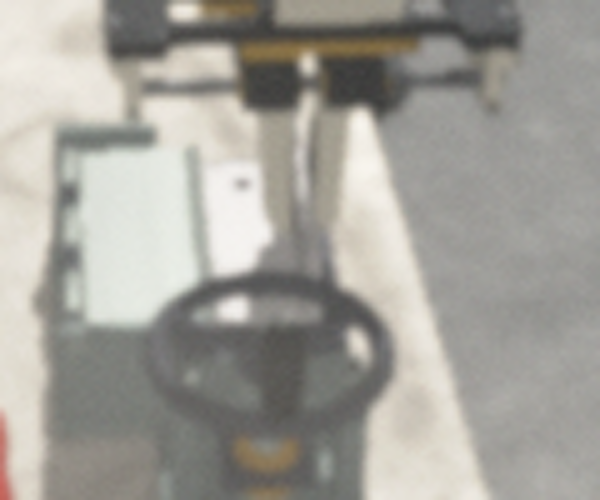

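The strip's white leg at (235,200) runs under the lip at (198,220), and the apron lies flat. I creep on to the back stop.

move_arm(
  plan=[
    [0, 0, 0, 0, 0.04, 0, 3],
    [0, 0, 0, 0, 0.04, 0, 3],
    [0, 0, 0, 0, 0.04, 0, 3],
    [0, 0, 0, 0, 0.04, 0, 3],
    [0, 0, 0, 0, 0.04, 0, 3],
    [0, 0, 0, 0, 0.04, 0, 3],
    [0, 0, 0, 0, 0, 0, 3],
    [0, 0, 0, 0, 0, 0, 3],
    [0, 0, 0, 0, 0, 0, 3],
    [0, 0, 0, 0, 0, 0, 3],
  ],
)

```text
t: 24.45
tool_pos: [0.4762, 0.1269, 0.065]
orientation: [-2.261, -2.181, 0.001]
force: [-5.0, 0.0, -1.5]
opening: 0.0072
gripper_force: 60.0
```

move_arm(
  plan=[
    [0, 0, 0, 0, 0.04, 0, 3],
    [0, 0, 0, 0, 0.04, 0, 3],
    [0, 0, 0, 0, 0, 0, 3],
    [0, 0, 0, 0, 0, 0, 3],
    [0, 0, 0, 0, 0, 0, 3],
    [0, 0, 0, 0, 0, 0, 3],
    [0, 0, 0, 0, 0, 0, 3],
    [0, 0, 0, 0, 0, 0, 3],
    [0, 0, 0, 0, 0, 0, 3],
    [0, 0, 0, 0, 0, 0, 3],
  ],
)

```text
t: 25.45
tool_pos: [0.4762, 0.1269, 0.0645]
orientation: [-2.258, -2.179, 0.006]
force: [-13.5, 0.7, 5.3]
opening: 0.0071
gripper_force: 60.0
```

```bash
python3 - <<'E'
from h import *
s,m=st(); print(s['wrist_torque'])
E
```

```text
t 25.45 pos [0.4762 0.1269 0.0645] phi 1.5350 ztool [-0.0051 -0.0002 -1.    ] F [-13.4937   0.6946   5.3158] op 0.0071 g 60.0 q [ 0.1559 -0.0064  1.9446  0.0006  1.2084  0.1915]
[-0.0053  2.1097 -0.0413]
```

move_arm(
  plan=[
    [0, 0, 0, 0, 0, 0.04, 3],
    [0, 0, 0, 0, 0, 0.04, 3],
    [0, 0, 0, 0, 0, 0.04, 3],
    [0, 0, 0, 0, 0, 0.04, 3],
    [0, 0, 0, 0, 0, 0, 3],
    [0, 0, 0, 0, 0, 0, 3],
    [0, 0, 0, 0, 0, 0, 3],
    [0, 0, 0, 0, 0, 0, 3],
    [0, 0, 0, 0, 0, 0, 3],
    [0, 0, 0, 0, 0, 0, 3],
  ],
)

```text
t: 26.45
tool_pos: [0.4761, 0.1269, 0.0641]
orientation: [-2.258, -2.179, 0.007]
force: [-35.5, -3.2, 44.0]
opening: 0.0073
gripper_force: 60.1
```

```bash
python3 - <<'E'
from h import *
s,m=st(); print(s['wrist_torque'])
c=cam('side');P=cloud(c).reshape(-1,3);k=(P[:,0]>.525)&(P[:,0]<.565)&(P[:,1]>.07)&(P[:,1]<.18)&(P[:,2]>.045)&(P[:,2]<.07); Q=P[k]; A=np.c_[Q,np.ones(len(Q))]; print('apron',len(Q),Q.mean(0),np.linalg.lstsq(A[:,[0,1,3]],Q[:,2],rcond=None)[0])
k=(P[:,0]>.497)&(P[:,0]<.515)&(P[:,1]>.13)&(P[:,1]<.18)&(P[:,2]>.043)&(P[:,2]<.051);print('leg',k.sum(),P[k].mean(0))
E
```

```text
t 26.45 pos [0.4761 0.1269 0.0641] phi 1.5353 ztool [-0.0058 -0.0005 -1.    ] F [-35.5337  -3.2187  43.9646] op 0.0073 g 60.1 q [ 0.1562 -0.0052  1.9442  0.0004  1.2084  0.1915]
[-0.6323  5.5211  0.0267]
apron 422 [0.5453 0.1256 0.0526] [-0.0015  0.0044  0.0528]
leg 52 [0.506  0.151  0.0459]
```

move_arm(
  plan=[
    [0, 0, 0, 0, -0.04, -0.04, 3],
    [0, 0, 0, 0, -0.02, 0, 3],
    [0, 0, 0, 0, 0, 0, 3],
    [0, 0, 0, 0, 0, 0, 3],
    [0, 0, 0, 0, 0, 0, 3],
    [0, 0, 0, 0, 0, 0, 3],
    [0, 0, 0, 0, 0, 0, 3],
    [0, 0, 0, 0, 0, 0, 3],
    [0, 0, 0, 0, 0, 0, 3],
    [0, 0, 0, 0, 0, 0, 3],
  ],
)

```text
t: 27.5
tool_pos: [0.4761, 0.1269, 0.0641]
orientation: [-2.26, -2.18, 0.003]
force: [-20.6, -1.7, 25.3]
opening: 0.0073
gripper_force: 60.0
```

```bash
python3 - <<'E'
from h import *
s,m=st(); print(s['wrist_torque'])
E
```

```text
t 27.50 pos [0.4761 0.1269 0.0641] phi 1.5350 ztool [-0.0024 -0.0003 -1.    ] F [-20.5983  -1.6906  25.3113] op 0.0073 g 60.0 q [ 0.1563 -0.0087  1.9476  0.0001  1.2051  0.1921]
[-0.4179  3.2915 -0.0017]
```

```bash
python3 - <<'E'
from h import *
c=cam('side'); f=c['frame'][150:300,200:350,::-1]; cv2.imwrite('pics/fin.png',cv2.resize(f,None,fx=4,fy=4,interpolation=cv2.INTER_CUBIC)); st()
E
```

```text
t 27.55 pos [0.4761 0.1269 0.0641] phi 1.5350 ztool [-0.0024 -0.0003 -1.    ] F [-20.5135  -2.5247  24.4018] op 0.0071 g 60.0 q [ 0.1563 -0.0087  1.9475  0.0001  1.2051  0.1921]
```

View pics/fin.png

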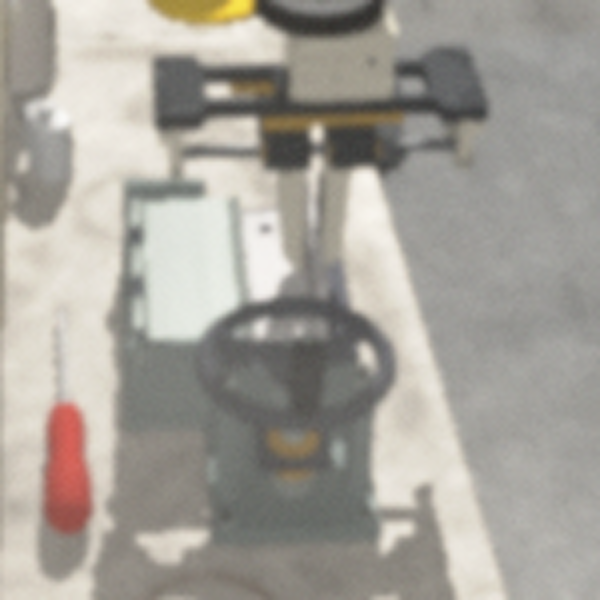

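The strip's leg at (262,250) is under the apron lip at (238,250). The apron lies flat, the fingers hold the flange, and the screwdriver at (67,470) has not moved. I hand the job in.

```bash
python3 -c "from plant import close_job; print(close_job())"
```

```text
the job is handed in; nothing more can be done
None
```

The job is handed in at about 27.6 s: the handwheel is at its lower stop, and the strip is under the flat apron against the back stop, still gripped and pressed down with about 25 N.

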